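Seat the gas burner head on its igniter pin

ROBOT

A 7-joint arm with a two-finger parallel gripper is mounted at the origin on the work surface. World frame = base frame: x ahead of the robot, y to its left, z up, the work surface at z = 0. Lengths are in m, angles in rad, forces in N, time in s.
With the tool pointing down it reaches from about 0.35 to 0.9 m from the base axis. Payload 19.9 kg.
Tool frame: the origin (TCP) lies at the very end of the fingers, on their centre line; the grasp point (between the pads) lies 19 mm behind it (ctrl.tcp_to_grasp is the distance from the TCP to the grasp point, in m); z points along the fingers, y is the line along which they close (so a half turn about z gives the same grasp; the last joint's range is limited). The gripper opens to 85 mm and grips with 20 to 120 N. Pads are 22 mm wide; open, the fingers measure 114 mm over their backs; the gripper's body (76 mm by 85 mm) begins 54 mm behind the grasp point. The pads swing forward as they close: fully open they stand 13 mm farther back than shut.
Start: joints at [1.111, 0.417, -0.01, 1.614, 0.005, 1.111, -0.053], TCP at [0.254, -0.571, 0.231] pointing down, gripper open.
Joint ranges: [-2.81, 2.81], [-0.39, 2.02], [-1.27, 1.25], [0.06, 2.57], [-1.19, 4.33], [0.19, 2], [-2.82, 2.82]. Speed limits (rad/s): [1.89, 1.89, 2.39, 2.39, 3.01, 3.01, 3.01].

INTERFACE

Orientations are given as a unit quaternion [x, y, z, w].
In Python, from rig import telemetry, cams, ctrl gives the robot as it stands.
- The arm moves only by the tool play_rows, never from a script. Its argument "series" is a list of rows, each a list of 2 entries, a list of its own where there are three numbers: the shift along the world's x, y, z normalised to -1 to 1, where 1 is 10 cm, then the turn, a rotation vector about the world's x, y, z normalised to -1 to 1, where 1 is pi rad. In form: [[[x, y, z], [ax, ay, az]], ...]. A call has 1 to 20 rows; each row is the pose to reach, as a shift and turn from the pose commanded when the call began, turning the shorter way round; what a row does not reach only later rows make up. A row lasts 1/8 s, in which the tool goes at most 62.5 mm and 10.7 degrees, less where a joint would pass 70% of its speed; a pose out of reach is approached as far as the arm can. A call with a number of a shift or a turn outside -1 to 1 is refused whole. A call with a gripper value outside its range is refused whole. "jaw" is the opening, from 0 (shut) to 1 (fully open), set as the call begins (left out, the last holds). The fingers move at their own pace and stop on an object; the grip force is fixed at half the most. Time passes only in rows, so rows that repeat a pose let the fingers close. It gives the time, the measured TCP pose, the force, the opening and the grip force at its end, in the units of the state.
- telemetry.read_state(): the state, without advancing time (a new reading comes with each control period).
- cams.read_camera(name): name is "scene" or "top" or "wrist"; returns a dict with "img" (400x640x3 uint8, blue, green, red), "mtx" (3x3 intrinsics, pixels), "view" (4x4, takes a point from world to camera coordinates); the wrist camera has in their place "mount" (4x4, takes a point from camera to tool coordinates, whose origin is the TCP and whose axes are the flange's). Camera axes: x right, y down, z forward; pixel columns grow to the right and rows downward; lengths in m; the calibration is good to about 2 mm. The wrist camera is an equidistant fisheye: a pixel r from the principal point sees the ray r / f radians off the axis. A picture is of the moment at which its call begins: read the wrist's pose just before it. There is no depth.
- ctrl.sign_off(): hands the job in; it is judged then, once.
The state is a dict: "t": time; "joints": joint angles; "dq": joint speeds; "joint_efforts": joint torques, N m; "tcp_pos": TCP position; "tool_rot": TCP orientation; "ft_force": force on the tool from outside, world axes, zero at the start; "ft_torque": the same for the moment, N m; "grip_width": finger opening in m; "finger_force": force on a finger pad.
Only numpy, scipy, OpenCV 4.12 (cv2) and the standard library are available. Lean on these libraries where they do the work, as an engineer would, in place of code of your own. Each camera call takes 0.05 s, during which the arm holds its last target. There are 200 camera calls.

TASK

The burner head on the robot's right-hand burner of the two-burner hob (the one without a pan support) is standing proud because its notch is not over the igniter pin. With a fingertip, turn the head where it sits until its notch meets the pin, then press it down fully home and level. Do not lift it, and leave the salt shaker, mug and spare pan support where they are.

Things in the scene. Friction and masses are not known exactly. Their poses are not given: they have to be found in the camera images.
- head: burner head to be seated: loose cast-aluminium disc, 120 mm across, 10 mm thick, about 0.25 kg, with small flame ports in its edge and one notch in its rim. Origin on its axis, in its flat underside; z up; +x from the axis through the notch. At the start the origin is at height 0.094 m. A stub below, 28 mm thick, 22 mm long, sits in the burner's throat with 1.5 mm play all round and keeps it centred
- rib (a point): middle of the top edge of one of the head's three alike radial ribs, the one at 60 degrees from the head's +x about z (the others at 180 and 300), 40 mm from the axis. Ribs are 8 mm wide, run 28 to 52 mm from the axis and stand 12 mm above the disc's flat top. A sideways push on a rib turns the head, either way; light friction stops it when the push ends
- head_top (a point): centre of the head's flat top, on its axis, 10 mm above its origin; clear of the ribs for 28 mm around. At height 0.104 m at the start, 0.094 m when home
- seal (a joint): stiff brass ring in the burner (54 to 78 mm across) that carries the head: 0 = up, as at the start, 0.010 m = right down. It has no spring: it carries the head's weight, slides down when the head is pressed with 5 to 10 N and stays. With the notch over the pin the head sinks 10 mm with it; otherwise the pin stops the head after 2 mm
- notch (a point): middle of the head's notch, 52 mm from its axis along its +x, level with the underside. The notch is 16 mm wide, parallel-sided, open at the rim, ends 44 mm from the axis and goes through the full thickness
- pin (a point): igniter pin, fixed: a white ceramic bar 8 mm wide, radially from 48 to 74 mm from the burner's axis on the side of the hob's knobs, top at height 0.092 m; this point is on its top, mid width, 52 mm from the axis. Its outer end, outside the head's rim, carries an 8 mm post up to 0.100 m, always in sight. The notch goes over it with 4 mm play either side
- burner_axis (a point): point on this burner's fixed vertical axis, at height 0.084 m, where the head's origin lies when fully home
- hob: table-top gas hob, fixed, steel box 320 mm (x) by 600 mm (y) with a black top face at height 0.060 m. Origin: centre of its underside, on the worktop; -x is the front with two knobs. The burner in question is at y = -140 mm in its frame; the other, at y = +140 mm, has its head seated correctly and a pan support over it (200 mm square, top at height 0.120 m)
- shaker: steel salt shaker, 38 mm across, 66 mm tall, standing on the hob between the burners towards the back; origin in its underside. Leave alone
- mug: white mug, 80 mm across, 90 mm tall, on the worktop on the robot's right of the hob; origin in its underside. Leave alone
- grate: spare pan support of black bars, 206 mm square, 60 mm tall, on the worktop on the robot's left of the hob; origin at its centre, on the worktop. Leave alone
Not all that is in view belongs to the job. Of the things like the head, leave any that is orange, purple or yellow; of the rest the smaller one is meant.

How it is judged:
By the outcome, as a careful person would: the job done as asked, in the order asked, and still so for the second after the job is handed in, with the robot touching nothing.
It also fails if it takes over 72 s, if anything falls off the work surface, if the arm or the gripper's body presses on something with over 40 N, if the wrist force passes 120 N, or if a joint passes its speed limit or range.

## Working session

There is one attempt and no reset: what is moved stays moved. The work goes in short steps, Python scripts to look and compute and a tool call to move; the robot and the scene stay as the last step left them, time stands still between calls to the robot, and variables do not carry over. Pictures are saved under pics/ and viewed, at most 10 in all, crops included, and the job is handed in when it is done.

Besides the shell and the picture viewer there is one more tool, called after "Emit:" as a command line: name --argument value ..., lists and objects as JSON in quotes. play_rows: Moves the arm, as the interface text tells. Scaled input: -1 to 1 covers 10 cm each way for a shift and pi rad each way for a turn. Its arguments: {"type":"object","properties":{"series":{"type":"array"},"jaw":{"type":"number"}},"required":["series"]}

```bash
mkdir -p pics; cat > h.py <<'E'
import numpy as np, cv2
from rig import telemetry, cams, ctrl
def ray(c,u,v,z):
    K,V=np.array(c["mtx"]),np.array(c["view"])
    R,t=V[:3,:3],V[:3,3]; o=-R.T@t; d=R.T@np.linalg.inv(K)@[u,v,1]
    return o+d*(z-o[2])/d[2]
def proj(c,p):
    K,V=np.array(c["mtx"]),np.array(c["view"])
    q=K@(V[:3,:3]@np.array(p)+V[:3,3]); return q[:2]/q[2]
E
python3 - <<'E'
from h import *
for n in("top","scene"):
    c=cams.read_camera(n); cv2.imwrite(f"pics/{n}0.png",c["img"])
    V=np.array(c["view"]);print(n,np.array(c["mtx"]).round(1).tolist(),(-V[:3,:3].T@V[:3,3]).round(3))
s=telemetry.read_state();print(s["t"],s["tcp_pos"],s["tool_rot"],s["ft_force"])
E
```

```text
top [[454.9, 0.0, 320.2], [0.0, 454.9, 194.1], [0.0, 0.0, 1.0]] [0.337 0.086 1.382]
scene [[399.4, 0.0, 317.9], [0.0, 399.4, 200.9], [0.0, 0.0, 1.0]] [1.103 0.616 0.822]
0.1 [ 0.25404791 -0.57071448  0.23074423] [ 9.78151391e-01  2.07893171e-01 -1.53628436e-04 -5.11203426e-04] [ 0.15834518 -0.47063761  0.18648901]
```

View pics/top0.png

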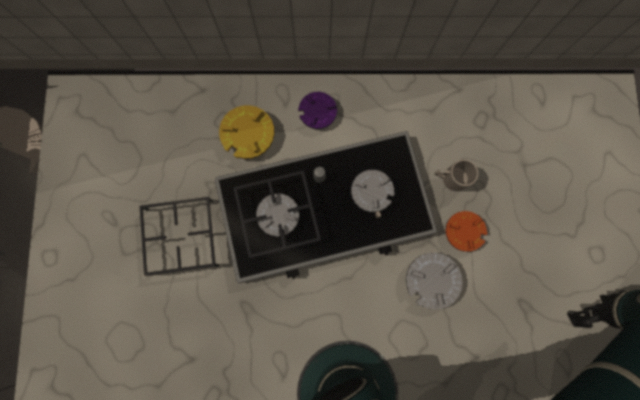

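View pics/scene0.png

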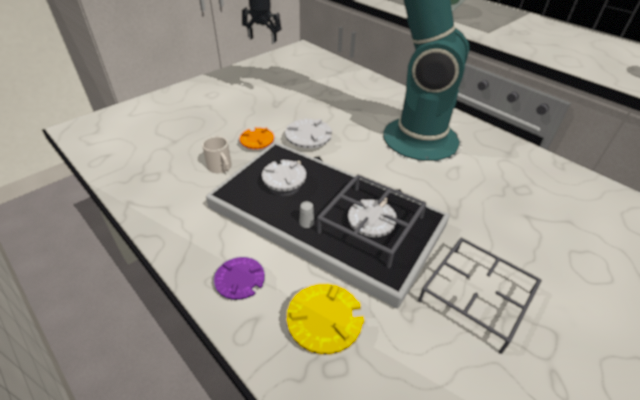

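Top view candidates: the metallic disc on the hob's right burner (373,190), a larger metallic disc on the worktop (434,280), and orange (467,232), purple (319,110) and yellow (247,132) discs. The one at (373,190) fits: it is the smaller of the uncoloured discs and sits on the right-hand burner without a pan support. I'll confirm it in a crop.

```bash
python3 - <<'E'
from h import *
c=cams.read_camera("top"); im=c["img"]
a=cv2.resize(im[155:235,325:425],None,fx=7,fy=7,interpolation=cv2.INTER_CUBIC)
cv2.imwrite("pics/crop1.png",cv2.convertScaleAbs(a,alpha=1.5))
hsv=cv2.cvtColor(im,cv2.COLOR_BGR2HSV)
m=(hsv[...,2]<40).astype(np.uint8); m[:130]=0;m[285:]=0;m[:,:215]=0;m[:,445:]=0
m=cv2.morphologyEx(m,cv2.MORPH_OPEN,np.ones((9,9)))
cs,_=cv2.findContours(m,0,2);k=max(cs,key=cv2.contourArea)
w=np.array([ray(c,*p,0.06)[:2] for p in k[:,0].astype(float)],np.float32)
r=cv2.minAreaRect(w);print("hob",r)
b=((hsv[...,2]>75)).astype(np.uint8);b[:160]=0;b[220:]=0;b[:,:340]=0;b[:,402:]=0
cs,_=cv2.findContours(b,0,2);k=max(cs,key=cv2.contourArea)
w=np.array([ray(c,*p,0.104)[:2] for p in k[:,0].astype(float)],np.float32)
print("head",cv2.minEnclosingCircle(w),cv2.fitEllipse(w))
E
```

```text
hob ((0.5396072268486023, 0.061509013175964355), (0.29113084077835083, 0.571129322052002), 13.68785285949707)
head ((0.5647585988044739, -0.0762358158826828), 0.06809237599372864) ((0.5712351202964783, -0.07396999001502991), (0.11350706219673157, 0.12425907701253891), 91.98368072509766)
```

View pics/crop1.png

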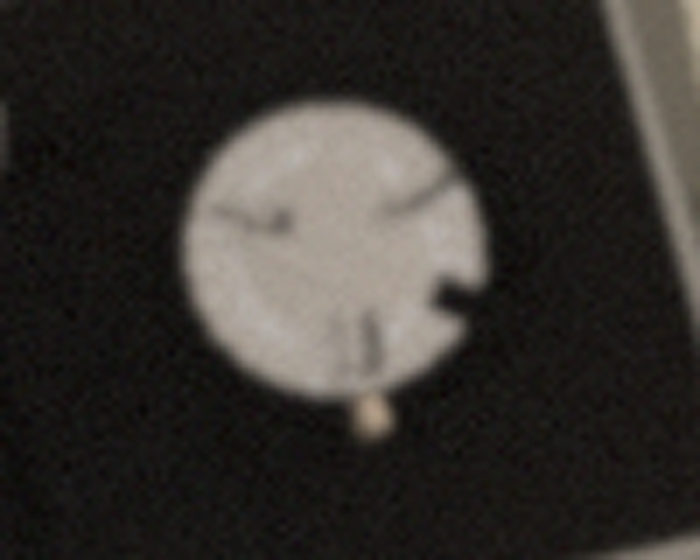

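The crop shows the plain metallic head on the hob, with its centre at full-image (373,190.5). The notch is at about (390,197.5) and the pin post at about (378,214). I'll turn those into angles.

```bash
python3 - <<'E'
from h import *
c=cams.read_camera("top"); 
f=lambda x,y,z:ray(c,325+(x+.5)/7-.5,155+(y+.5)/7-.5,z)[:2]
ax=np.array([.5722,-.0744])
print("disc c",f(337,250,.104))
for n,x,y,z in(("post",372,412,.1),("notch in",440,293,.104),("notch mid",458,298,.104),("notchmouth",478,305,.104),("r1",430,190,.104),("r2",240,212,.104),("r3",345,340,.114)):
    d=f(x,y,z)-ax;print(n,d.round(4),np.hypot(*d).round(4),np.degrees(np.arctan2(d[1],d[0])).round(1))
E
```

```text
disc c [ 0.57205796 -0.07574599]
post [-0.0664 -0.0142] 0.0679 -167.9
notch in [-0.0182 -0.0429] 0.0466 -113.0
notch mid [-0.0203 -0.0502] 0.0541 -112.1
notchmouth [-0.0233 -0.0582] 0.0627 -111.8
r1 [ 0.0246 -0.0402] 0.0472 -58.5
r2 [0.0159 0.038 ] 0.0412 67.3
r3 [-0.0389 -0.0023] 0.039 -176.6
```

Emit:
play_rows --series '[[[0.36, 0.48, 0.1], [0, 0, 0.04]], [[0.72, 0.955, 0.2], [0, 0, 0.078]], [[0.72, 0.955, 0.2], [0, 0, 0.078]], [[0.72, 0.955, 0.2], [0, 0, 0.078]]]' --jaw 0

```text
t: 0.7
tcp_pos: [0.3258, -0.4757, 0.2513]
tool_rot: [0.946, 0.326, -0.0, 0.0]
ft_force: [-1.3, 0.7, -0.4]
grip_width: 0.0122
finger_force: 0.0
```

Emit:
play_rows --series '[[[0.36, 0.48, 0], [0, 0, 0]], [[0.72, 0.955, 0], [0, 0, 0]], [[0.72, 0.955, 0], [0, 0, 0]], [[0.72, 0.955, 0], [0, 0, 0]]]'

```text
t: 1.2
tcp_pos: [0.3973, -0.3811, 0.251]
tool_rot: [0.946, 0.325, -0.0, -0.0]
ft_force: [0.4, -0.6, 0.0]
grip_width: -0.0
finger_force: 0.0
```

Emit:
play_rows --series '[[[0.36, 0.48, 0], [0, 0, 0]], [[0.72, 0.955, 0], [0, 0, 0]], [[0.72, 0.955, 0], [0, 0, 0]], [[0.72, 0.955, 0], [0, 0, 0]]]'

```text
t: 1.7
tcp_pos: [0.4693, -0.2862, 0.2509]
tool_rot: [0.946, 0.325, -0.0, -0.0]
ft_force: [0.1, -1.2, -0.3]
grip_width: -0.0002
finger_force: 0.0
```

Emit:
play_rows --series '[[[0.36, 0.48, 0], [0, 0, 0]], [[0.72, 0.955, 0], [0, 0, 0]], [[0.72, 0.955, 0], [0, 0, 0]], [[0.72, 0.955, 0], [0, 0, 0]], [[0.72, 0.955, 0], [0, 0, 0]], [[0.72, 0.955, 0], [0, 0, 0]]]'

```text
t: 2.45
tcp_pos: [0.5416, -0.1902, 0.2513]
tool_rot: [0.946, 0.325, -0.0, 0.0]
ft_force: [-0.6, -0.0, -0.1]
grip_width: -0.0002
finger_force: 0.0
```

```bash
cat >> h.py <<'E'
from scipy.spatial.transform import Rotation as Ro
def wray(c,s,u,v,z):
    K=np.array(c["mtx"]);M=np.array(c["mount"]);x=(u-K[0,2])/K[0,0];y=(v-K[1,2])/K[1,1];r=np.hypot(x,y)
    d=np.array([np.sin(r)*x/r,np.sin(r)*y/r,np.cos(r)]);R=Ro.from_quat(s["tool_rot"]).as_matrix()
    o=R@M[:3,3]+s["tcp_pos"];d=R@M[:3,:3]@d
    return o+d*(z-o[2])/d[2]
def wproj(c,s,p):
    K=np.array(c["mtx"]);M=np.array(c["mount"]);R=Ro.from_quat(s["tool_rot"]).as_matrix()
    q=M[:3,:3].T@(R.T@(np.array(p)-s["tcp_pos"])-M[:3,3]);t=np.arctan2(np.hypot(q[0],q[1]),q[2]);n=q[:2]/np.hypot(q[0],q[1])
    return K[:2,2]+n*t*K[0,0]
E
python3 - <<'E'
from h import *
s=telemetry.read_state();c=cams.read_camera("wrist");cv2.imwrite("pics/w1.png",c["img"])
print(np.array(c["mtx"]).round(1).tolist(),np.array(c["mount"]).round(3).tolist(),wproj(c,s,[.572,-.0747,.104]))
E
```

```text
[[309.7, 0.0, 319.9], [0.0, 309.7, 199.3], [0.0, 0.0, 1.0]] [[0.0, -0.952, -0.306, 0.079], [1.0, 0.0, 0.0, 0.001], [-0.0, -0.306, 0.952, -0.143], [0.0, 0.0, 0.0, 1.0]] [241.90622095  88.0149196 ]
```

View pics/w1.png

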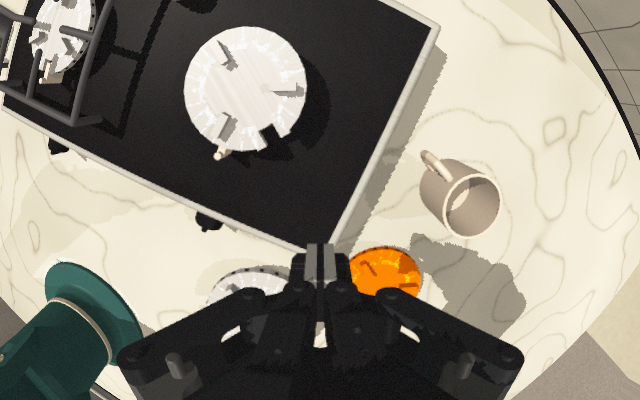

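The wrist view shows the head clearly: centre about (245,89), notch about (268,137), post top about (219,154). The shut fingertips are narrow, at (320,250).

```bash
python3 - <<'E'
from h import *
s=telemetry.read_state();c=cams.read_camera("wrist");im=c["img"]
hsv=cv2.cvtColor(im,cv2.COLOR_BGR2HSV)
m=(hsv[...,2]>130).astype(np.uint8);m[:20]=0;m[170:]=0;m[:,:175]=0;m[:,315:]=0
m=cv2.morphologyEx(m,cv2.MORPH_OPEN,np.ones((13,13)))
cs,_=cv2.findContours(m,0,2);k=max(cs,key=cv2.contourArea)
w=np.array([wray(c,s,*p,0.104)[:2] for p in k[:,0].astype(float)],np.float32)
h=cv2.convexHull(w);print(cv2.minEnclosingCircle(w),cv2.fitEllipse(h))
ax=np.array([.572,-.0747])
cv2.imwrite("pics/w1c.png",cv2.resize(im[10:175,165:320],None,fx=3.5,fy=3.5,interpolation=cv2.INTER_CUBIC))
for n,x,y,z in(("post",219,153,.1),("notchL",260,148,.104),("notchR",279,136,.104),("notch",268,137,.104)):
    d=wray(c,s,x,y,z)[:2]-ax;print(n,d.round(4),np.hypot(*d).round(4),np.degrees(np.arctan2(d[1],d[0])).round(1))
E
```

```text
((0.5705758333206177, -0.07514116168022156), 0.06275282800197601) ((0.571850061416626, -0.07445493340492249), (0.1210804283618927, 0.12231841683387756), 103.84903717041016)
post [-0.066  -0.0167] 0.0681 -165.8
notchL [-0.036 -0.048] 0.06 -126.9
notchR [-0.0157 -0.0558] 0.058 -105.7
notch [-0.0228 -0.048 ] 0.0531 -115.4
```

View pics/w1c.png

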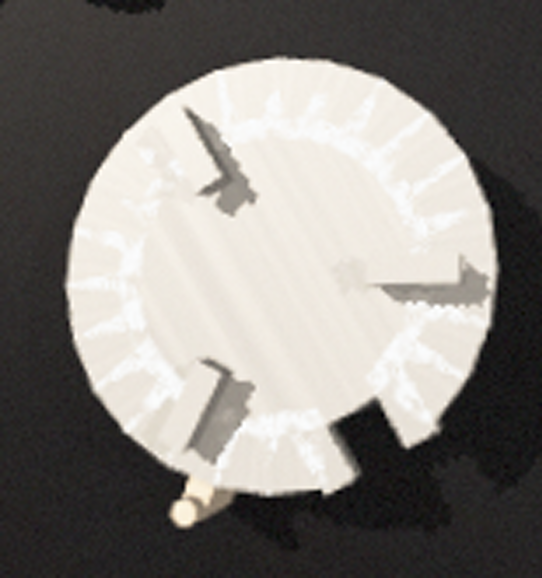

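The crop confirms it: notch mouth centre at about (274,141) in the full image, giving a notch angle of about -113° against -166° for the pin. The turn needed is about 53° clockwise, so I'll push the rib at -53° from its counter-clockwise side.

Emit:
play_rows --series '[[[0.36, 0.48, 0], [0, 0, 0]], [[0.713, 0.964, 0], [0, 0, 0]], [[0.713, 0.964, 0], [0, 0, 0]], [[0.713, 0.964, -0.4], [0, 0, 0]], [[0.713, 0.964, -0.8], [0, 0, 0]], [[0.713, 0.964, -1.0], [0, 0, 0]], [[0.713, 0.964, -1.0], [0, 0, 0]]]'

```text
t: 3.42
tcp_pos: [0.613, -0.0929, 0.1506]
tool_rot: [0.945, 0.326, -0.001, -0.0]
ft_force: [0.5, -0.7, 1.0]
grip_width: -0.0001
finger_force: 0.0
```

Emit:
play_rows --series '[[[0, 0, -0.2], [0, 0, 0]], [[0, 0, -0.35], [0, 0, 0]], [[0, 0, -0.43], [0, 0, 0]], [[0, 0, -0.43], [0, 0, 0]], [[0, 0, -0.43], [0, 0, 0]]]'

```text
t: 4.05
tcp_pos: [0.6138, -0.0926, 0.1087]
tool_rot: [0.945, 0.326, 0.0, 0.0]
ft_force: [0.8, -0.8, 1.0]
grip_width: -0.0001
finger_force: 0.0
```

```bash
python3 - <<'E'
from h import *
s=telemetry.read_state();print(s["tcp_pos"],s["ft_force"])
ax=np.array([.572,-.0745]);p0=np.array([s["tcp_pos"][0],s["tcp_pos"][1]])
# waypoints: rotate finger about axis with tool by -a deg
for a in range(0,64,4):
    R=Ro.from_euler('z',-a,degrees=True).as_matrix()[:2,:2]
    print(a,((R@(p0-ax)+ax-p0)*10).round(3),round(-a/180,3))
E
```

```text
[ 0.61375501 -0.09256696  0.10871772] [ 0.7544222  -0.81766734  1.00464445]
0 [0. 0.] 0.0
4 [-0.014 -0.029] -0.022
8 [-0.029 -0.056] -0.044
12 [-0.047 -0.083] -0.067
16 [-0.066 -0.108] -0.089
20 [-0.087 -0.132] -0.111
24 [-0.11  -0.154] -0.133
28 [-0.134 -0.175] -0.156
32 [-0.159 -0.194] -0.178
36 [-0.186 -0.211] -0.2
40 [-0.214 -0.226] -0.222
44 [-0.243 -0.239] -0.244
48 [-0.272 -0.251] -0.267
52 [-0.303 -0.26 ] -0.289
56 [-0.334 -0.267] -0.311
60 [-0.365 -0.271] -0.333
```

Emit:
play_rows --series '[[[-0.014, -0.029, 0], [0, 0, -0.022]], [[-0.029, -0.056, 0], [0, 0, -0.044]], [[-0.047, -0.083, 0], [0, 0, -0.067]], [[-0.066, -0.108, 0], [0, 0, -0.089]], [[-0.087, -0.132, 0], [0, 0, -0.111]], [[-0.11, -0.154, 0], [0, 0, -0.133]], [[-0.134, -0.175, 0], [0, 0, -0.156]], [[-0.159, -0.194, 0], [0, 0, -0.178]], [[-0.186, -0.211, 0], [0, 0, -0.2]], [[-0.214, -0.226, 0], [0, 0, -0.222]], [[-0.243, -0.239, 0], [0, 0, -0.244]], [[-0.243, -0.239, 0], [0, 0, -0.244]]]'

```text
t: 5.55
tcp_pos: [0.5894, -0.1165, 0.1089]
tool_rot: [0.999, -0.051, 0.0, 0.0]
ft_force: [0.9, -0.2, 0.4]
grip_width: -0.0
finger_force: 0.1
```

```bash
python3 - <<'E'
from h import *
c=cams.read_camera("top");im=c["img"]
a=cv2.resize(im[155:235,325:425],None,fx=5,fy=5,interpolation=cv2.INTER_CUBIC)
s=telemetry.read_state();w=cams.read_camera("wrist");b=w["img"][60:310,220:420]
b=cv2.resize(b,(320,400))
d=np.zeros((400,800,3),np.uint8);d[:,:480]=a[:,:480];d[:,480:]=b
cv2.imwrite("pics/p2.png",d);print(s["tcp_pos"],s["ft_force"])
E
```

```text
[ 0.58944896 -0.11640772  0.1087353 ] [ 0.65053375  0.16349409 -0.27006679]
```

View pics/p2.png

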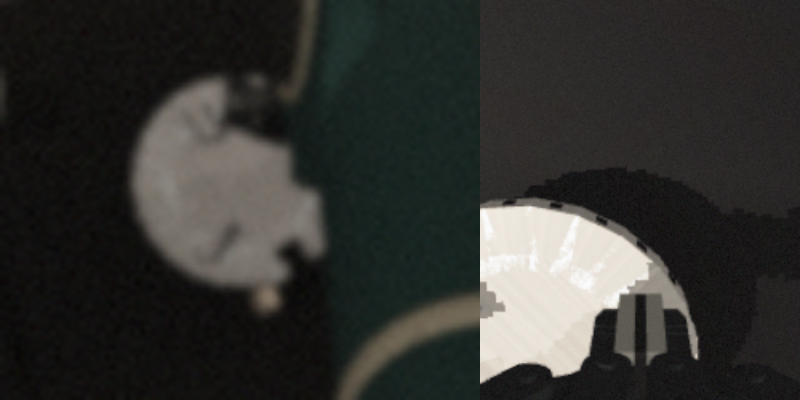

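The head has turned. In the top view the notch is now at about (382.4,207), close to the post at (378.4,214.8).

```bash
python3 - <<'E'
from h import *
c=cams.read_camera("top");ax=np.array([.572,-.0745])
for n,x,y,z in(("post",267,297,.1),("notch in",280,247,.104),("notch",288,261,.104)):
    d=ray(c,325+(x+.5)/5-.5,155+(y+.5)/5-.5,z)[:2]-ax;print(n,np.hypot(*d).round(4),np.degrees(np.arctan2(d[1],d[0])).round(1))
E
```

```text
post 0.0695 -167.6
notch in 0.0457 -150.4
notch 0.0549 -150.6
```

Emit:
play_rows --series '[[[-0.029, -0.012, 0], [0, 0, -0.023]], [[-0.06, -0.021, 0], [0, 0, -0.045]], [[-0.091, -0.028, 0], [0, 0, -0.067]], [[-0.11, -0.031, 0], [0, 0, -0.08]], [[-0.125, -0.033, 0], [0, 0, -0.091]], [[-0.125, -0.033, 0], [0, 0, -0.091]], [[-0.125, -0.033, 0], [0, 0, -0.091]], [[-0.06, -0.021, 0], [0, 0, -0.045]], [[0, 0, 0], [0, 0, 0]], [[0, 0, 0.3], [0, 0, 0]], [[0, 0, 0.7], [0, 0, 0]], [[0, 0, 1.0], [0, 0, 0]], [[0, 0, 1.0], [0, 0, 0]]]'

```text
t: 7.32
tcp_pos: [0.59, -0.1166, 0.2104]
tool_rot: [0.999, -0.051, 0.002, 0.0]
ft_force: [-0.4, 0.2, -0.9]
grip_width: 0.0002
finger_force: 0.0
```

Emit:
play_rows --series '[[[-0.45, -0.4, 0.2], [0, 0, 0]], [[-0.9, -0.8, 0.4], [0, 0, 0]], [[-0.9, -0.8, 0.4], [0, 0, 0]], [[-0.9, -0.8, 0.4], [0, 0, 0]]]'

```text
t: 7.82
tcp_pos: [0.4991, -0.1961, 0.2477]
tool_rot: [0.999, -0.051, -0.0, -0.0]
ft_force: [1.0, -0.3, 0.7]
grip_width: 0.0001
finger_force: 0.0
```

```bash
python3 - <<'E'
from h import *
s=telemetry.read_state();c=cams.read_camera("wrist")
u,v=wproj(c,s,[.572,-.0745,.104]).round().astype(int);print(u,v,s["tcp_pos"],s["ft_force"])
x0,y0=max(u-80,0),max(v-75,0);print(x0,y0)
cv2.imwrite("pics/w3.png",cv2.resize(c["img"][y0:y0+150,x0:x0+160],None,fx=4,fy=4,interpolation=cv2.INTER_CUBIC))
E
```

```text
188 128 [ 0.49910056 -0.19614807  0.24774519] [ 0.97925593 -0.2618354   0.66694237]
108 53
```

View pics/w3.png

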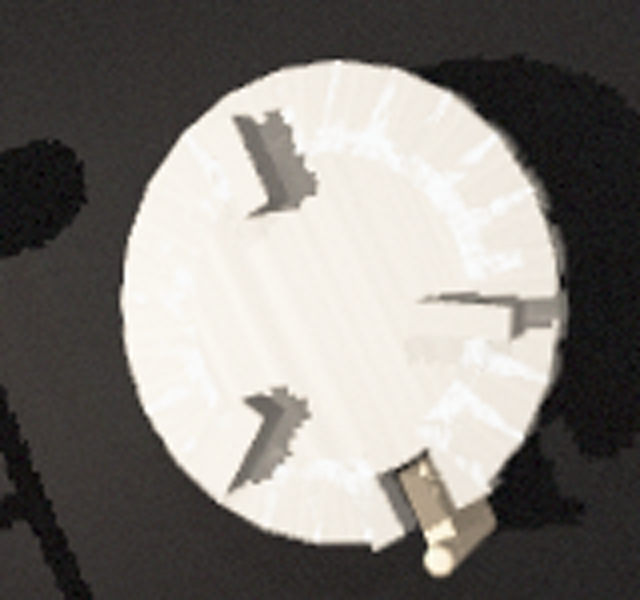

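The notch is now close to the pin; the pin bar shows inside it at crop (425,500), and the post top is at (440,560). I'll check the residual angle allowing for height.

```bash
python3 - <<'E'
from h import *
s=telemetry.read_state();c=cams.read_camera("wrist");ax=np.array([.572,-.0745])
f=lambda x,y,z:wray(c,s,108+(x+.5)/4-.5,53+(y+.5)/4-.5,z)[:2]-ax
for n,x,y,z in(("inL",379,475,.104),("inR",430,450,.104),("mouthL",412,530,.104),("mouthR",462,505,.104),("post",440,559,.1),("pinR edge",452,513,.092),("pinL edge",415,520,.092)):
    d=f(x,y,z);print(n,d.round(4),np.hypot(*d).round(4),np.degrees(np.arctan2(d[1],d[0])).round(1))
a=np.radians(-166.3)
for n,r,z in(("pin",.052,.092),("post",.07,.1)):
    p=[ax[0]+r*np.cos(a),ax[1]+r*np.sin(a),z];print(n,(wproj(c,s,p)-[108,53])*4)
h=[(f(379,475,.104)+f(430,450,.104))/2,(f(412,530,.104)+f(462,505,.104))/2];print([np.degrees(np.arctan2(q[1],q[0])) for q in h])
E
```

```text
inL [-0.0449 -0.0065] 0.0454 -171.8
inR [-0.0404 -0.0213] 0.0457 -152.2
mouthL [-0.0599 -0.0126] 0.0612 -168.1
mouthR [-0.0551 -0.0271] 0.0614 -153.8
post [-0.0692 -0.0171] 0.0713 -166.1
pinR edge [-0.0594 -0.0197] 0.0626 -161.6
pinL edge [-0.0601 -0.0091] 0.0608 -171.4
pin [418.09691662 481.38759001]
post [435.82134835 553.17418681]
[np.float64(-161.94614998505043), np.float64(-160.9397873752778)]
```

Residual is about 4.7°, so I'll push that much further.

Emit:
play_rows --series '[[[0.45, 0.4, -0.2], [0, 0, 0]], [[0.9, 0.8, -0.4], [0, 0, 0]], [[0.9, 0.8, -0.4], [0, 0, 0]], [[0.9, 0.8, -0.4], [0, 0, 0]]]'

```text
t: 8.43
tcp_pos: [0.5892, -0.1156, 0.2073]
tool_rot: [0.999, -0.05, -0.001, -0.0]
ft_force: [0.1, -0.9, 0.7]
grip_width: -0.0002
finger_force: 0.0
```

Emit:
play_rows --series '[[[0, 0, -0.4], [0, 0, 0]], [[0, 0, -0.8], [0, 0, 0]], [[0, 0, -1.0], [0, 0, 0]], [[0, 0, -1.0], [0, 0, 0]], [[-0.06, -0.021, -1.0], [0, 0, -0.045]], [[-0.11, -0.031, -1.0], [0, 0, -0.08]], [[-0.125, -0.033, -1.0], [0, 0, -0.091]], [[-0.143, -0.034, -1.0], [0, 0, -0.103]], [[-0.159, -0.034, -1.0], [0, 0, -0.115]], [[-0.159, -0.034, -1.0], [0, 0, -0.115]], [[-0.159, -0.034, -1.0], [0, 0, -0.115]], [[-0.06, -0.021, -1.0], [0, 0, -0.045]], [[0, 0, -1.0], [0, 0, 0]], [[0, 0, -0.7], [0, 0, 0]], [[0, 0, -0.3], [0, 0, 0]], [[0, 0, 0], [0, 0, 0]], [[0, 0, 0], [0, 0, 0]]]'

```text
t: 10.55
tcp_pos: [0.59, -0.1165, 0.2103]
tool_rot: [0.999, -0.051, 0.001, 0.0]
ft_force: [0.2, 0.2, -1.5]
grip_width: -0.0006
finger_force: 0.0
```

Emit:
play_rows --series '[[[-0.45, -0.4, 0.2], [0, 0, 0]], [[-0.9, -0.8, 0.4], [0, 0, 0]], [[-0.9, -0.8, 0.4], [0, 0, 0]], [[-0.9, -0.8, 0.4], [0, 0, 0]]]'

```text
t: 11.05
tcp_pos: [0.4991, -0.1961, 0.2477]
tool_rot: [0.999, -0.051, -0.0, -0.0]
ft_force: [1.1, -0.3, -0.2]
grip_width: -0.0003
finger_force: 0.0
```

```bash
python3 - <<'E'
from h import *
s=telemetry.read_state();c=cams.read_camera("wrist");print(s["tcp_pos"])
cv2.imwrite("pics/w4.png",cv2.resize(c["img"][53:203,108:268],None,fx=4,fy=4,interpolation=cv2.INTER_CUBIC))
E
```

```text
[ 0.49908074 -0.1961331   0.24769698]
```

View pics/w4.png

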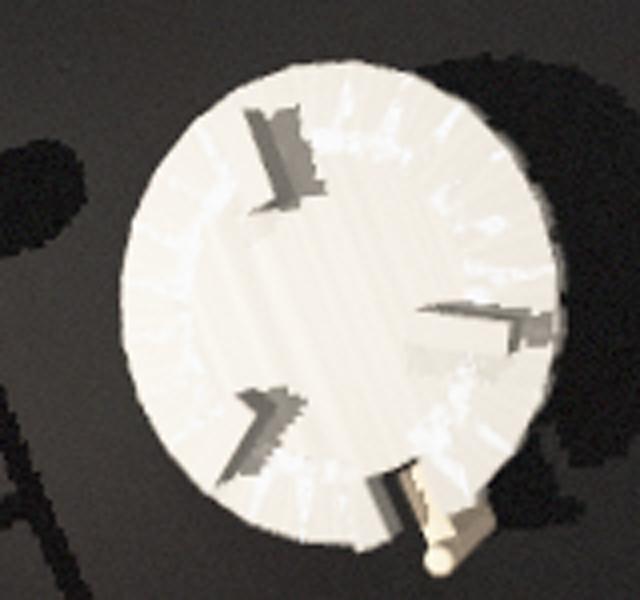

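The head moved on: notch inner corners are at about crop (366,480) and (416,460), with the pin bar inside. I'll compare with the predicted outline for -166.2°.

```bash
python3 - <<'E'
from h import *
s=telemetry.read_state();c=cams.read_camera("wrist");ax=np.array([.572,-.0745]);K=[108,53]
f=lambda x,y,z:wray(c,s,108+(x+.5)/4-.5,53+(y+.5)/4-.5,z)[:2]-ax
h=[(f(366,480,.104)+f(416,459,.104))/2,(f(391,535,.104)+f(442,515,.104))/2];print([np.degrees(np.arctan2(q[1],q[0])).round(1) for q in h])
R=Ro.from_euler('z',-166.2,degrees=True).as_matrix()
g=cv2.resize(c["img"][53:203,108:268],None,fx=4,fy=4,interpolation=cv2.INTER_CUBIC)
for a,col in((-166.2,(0,0,255)),):
    P=[((wproj(c,s,R@[r,w,.104]+[ax[0],ax[1],0])-K)*4).round().astype(int) for r,w in((.06,-.008),(.044,-.008),(.044,.008),(.06,.008))];print(np.array(P).tolist())
E
```

```text
[np.float64(-167.3), np.float64(-166.6)]
[[389, 532], [364, 474], [418, 452], [443, 511]]
```

Aligned within about 1° against the ±4.4° play. Next is the press at the centre.

Emit:
play_rows --series '[[[0.36, 0.5, 0], [0, 0, 0]], [[0.729, 0.95, 0], [0, 0, 0]], [[0.729, 0.95, 0], [0, 0, 0]], [[0.729, 0.95, 0], [0, 0, 0]]]'

```text
t: 11.65
tcp_pos: [0.5721, -0.1008, 0.2474]
tool_rot: [0.999, -0.051, -0.001, -0.0]
ft_force: [-0.1, -0.3, 0.2]
grip_width: 0.0001
finger_force: 0.0
```

Emit:
play_rows --series '[[[0, 0.265, 0], [0, 0, 0]], [[0, 0.265, 0], [0, 0, 0]], [[0, 0.265, -0.4], [0, 0, 0]], [[0, 0.265, -0.8], [0, 0, 0]], [[0, 0.265, -1.0], [0, 0, 0]], [[0, 0.265, -1.0], [0, 0, 0]], [[0, 0.265, -1.0], [0, 0, 0]]]'

```text
t: 12.52
tcp_pos: [0.5725, -0.0756, 0.1492]
tool_rot: [0.999, -0.052, 0.001, 0.0]
ft_force: [-0.3, 0.6, 1.1]
grip_width: -0.0002
finger_force: 0.0
```

Emit:
play_rows --series '[[[0, 0, -0.2], [0, 0, 0]], [[0, 0, -0.38], [0, 0, 0]], [[0, 0, -0.38], [0, 0, 0]], [[0, 0, -0.38], [0, 0, 0]]]'

```text
t: 13.02
tcp_pos: [0.5724, -0.075, 0.1109]
tool_rot: [0.999, -0.051, 0.0, -0.0]
ft_force: [0.2, -0.3, -0.7]
grip_width: 0.0
finger_force: 0.0
```

Emit:
play_rows --series '[[[0, 0, -0.03], [0, 0, 0]], [[0, 0, -0.05], [0, 0, 0]], [[0, 0, -0.07], [0, 0, 0]], [[0, 0, -0.09], [0, 0, 0]], [[0, 0, -0.11], [0, 0, 0]], [[0, 0, -0.11], [0, 0, 0]], [[0, 0, -0.11], [0, 0, 0]]]'

```text
t: 13.9
tcp_pos: [0.5721, -0.075, 0.0993]
tool_rot: [0.999, -0.051, 0.0, -0.0]
ft_force: [-1.1, 0.0, 1.7]
grip_width: 0.0003
finger_force: 1.0
```

Emit:
play_rows --series '[[[0, 0, -0.02], [0, 0, 0]], [[0, 0, -0.035], [0, 0, 0]], [[0, 0, -0.05], [0, 0, 0]], [[0, 0, -0.055], [0, 0, 0]], [[0, 0, -0.06], [0, 0, 0]], [[0, 0, -0.06], [0, 0, 0]]]'

```text
t: 14.65
tcp_pos: [0.5722, -0.075, 0.0941]
tool_rot: [0.999, -0.051, 0.0, 0.0]
ft_force: [-5.8, 0.3, 16.3]
grip_width: 0.0001
finger_force: 8.3
```

Emit:
play_rows --series '[[[0, 0, -0.006], [0, 0, 0]], [[0, 0, -0.01], [0, 0, 0]], [[0, 0, -0.01], [0, 0, 0]], [[0, 0, -0.01], [0, 0, 0]]]'

```text
t: 15.15
tcp_pos: [0.5722, -0.075, 0.0939]
tool_rot: [0.999, -0.051, 0.0, 0.0]
ft_force: [-13.0, 1.9, 32.6]
grip_width: -0.0
finger_force: 16.7
```

It has bottomed out at 0.094 m. I'll withdraw and check.

Emit:
play_rows --series '[[[0, 0, 0.01], [0, 0, 0]], [[0, 0, 0.05], [0, 0, 0]], [[0, 0, 0.3], [0, 0, 0]], [[0, 0, 0.7], [0, 0, 0]], [[0, 0, 1.0], [0, 0, 0]], [[0, 0, 1.0], [0, 0, 0]]]'

```text
t: 15.9
tcp_pos: [0.5731, -0.0751, 0.1944]
tool_rot: [0.999, -0.051, 0.002, 0.0]
ft_force: [-0.6, -0.2, -0.6]
grip_width: -0.0001
finger_force: 0.0
```

Emit:
play_rows --series '[[[-0.4, -0.5, 0.3], [0, 0, 0]], [[-0.73, -1.0, 0.54], [0, 0, 0]], [[-0.73, -1.0, 0.54], [0, 0, 0]], [[-0.73, -1.0, 0.54], [0, 0, 0]], [[-0.73, -1.0, 0.54], [0, 0, 0]]]'

```text
t: 16.52
tcp_pos: [0.4994, -0.1736, 0.2453]
tool_rot: [0.999, -0.05, -0.001, -0.0]
ft_force: [0.3, -0.5, -1.1]
grip_width: 0.0001
finger_force: 0.0
```

```bash
python3 - <<'E'
from h import *
s=telemetry.read_state();c=cams.read_camera("wrist");im=c["img"]
u,v=wproj(c,s,[.572,-.0745,.094]).round().astype(int);x0,y0=max(u-75,0),max(v-75,0)
a=cv2.resize(im[y0:y0+150,x0:x0+150],(400,400),interpolation=cv2.INTER_CUBIC)
t=cams.read_camera("scene");u,v=proj(t,[.572,-.0745,.09]).round().astype(int)
b=cv2.resize(t["img"][v-40:v+40,u-40:u+40],(400,400),interpolation=cv2.INTER_CUBIC)
cv2.imwrite("pics/w5.png",np.hstack([a,b]));print(s["tcp_pos"],x0,y0)
hsv=cv2.cvtColor(im,cv2.COLOR_BGR2HSV);m=np.zeros(im.shape[:2],np.uint8)
m[y0:y0+150,x0:x0+150]=hsv[y0:y0+150,x0:x0+150,2]>130
m=cv2.morphologyEx(m,cv2.MORPH_OPEN,np.ones((13,13)));cs,_=cv2.findContours(m,0,2);k=max(cs,key=cv2.contourArea)
for z in(.094,.104):
    w=np.array([wray(c,s,*p,z)[:2] for p in k[:,0].astype(float)],np.float32);print(z,cv2.fitEllipse(cv2.convexHull(w)))
E
```

```text
[ 0.49944277 -0.17363872  0.24533483] 137 49
0.094 ((0.5705275535583496, -0.07421740889549255), (0.12160784751176834, 0.12166518718004227), 141.6015625)
0.104 ((0.5707882046699524, -0.07787532359361649), (0.11748144030570984, 0.11753686517477036), 141.6115264892578)
```

View pics/w5.png

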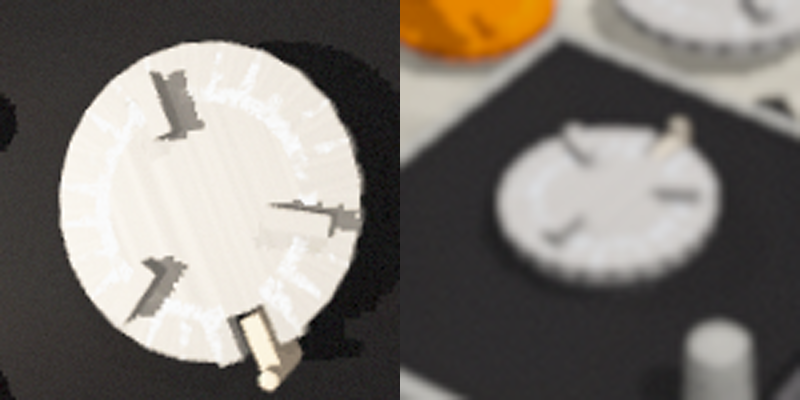

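The head is home and level: the pin stands up inside the notch at crop (260,340). The rim fits the 0.094 m plane as a circle 121.6 mm across, the same over-reading (about 121.7 mm) as before pressing. I'm handing in.

```bash
python3 -c "from rig import ctrl; print(ctrl.sign_off())"
```

```text
the job is handed in; nothing more can be done
None
```

I turned the burner head until its notch met the igniter pin and pressed it fully home and level (top at 0.094 m); the job is handed in, and I never touched the shaker, mug or spare pan support.

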